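# Turn a bur stand over in its turning tray and park it in the drying tray

## Task

The clean bur stand must drain with its sockets facing down, untouched by the gripper. First take the dropper bottle out of the free end of the flat steel instrument tray and stand it upright on the worktop or mat outside that tray. Then pick up the turning tray by its handle, dip its low front end until the bur stand slides off the deck and tumbles onto its socket face in the front bay, level it again and stand it flat in the free end of the instrument tray; do not touch the bur stand, do not knock the oil spray can or the date stamp, and drop nothing.

Things in the scene. Friction and masses are not known exactly. Their poses are not given: they have to be found in the camera images.
- turning_tray: Open aluminium tray, 95 long (x) x 54 wide (y), walls 48 mm high, 124 mm high over the handle, 0.24 to 0.39 kg, loose. Origin: centre of its underside; z up when level. Its front half (-x) is a low bay, its rear half (+x) a slightly raised deck with a low lip at its front edge; both 48 mm wide inside.
- tray_deck (a point): Middle of the turning tray's deck, on its surface (tray x +26.5, z +9 mm); the deck reaches from tray x +8.5 to the rear wall at +44.5 mm. In front of it runs a lip (x +5.5 to +8.5 mm) 2.5 mm higher than the deck.
- tray_bay (a point): Middle of the turning tray's front bay, on its floor (tray x -19.5, z +3 mm); the bay is 50 mm long (x -44.5 to +5.5). Dip the front end 40 to 45 degrees (handle leaning to the front), fast or slow: the bur stand slides to the lip (from 14 to 20 degrees) and tumbles over it (25 to 35 degrees) onto its sockets in the bay.
- tray_grip (a point): Centre of the turning tray's grip, on the tray's origin axis, 115 mm above its underside. The grip is a grey bar along the tray's y, 48 long x 12 thick (x) x 18 mm high, between two 16 mm wide upright legs, free above and below; to be pinched across its 12 mm, fingers closing along the tray's x. Axes as the tray's.
- stand_center (a point): Centre of the bur stand, a white plain block 16 (x) x 44 (y) x 34 (z) mm, 35 to 70 g, with eight round sockets in its broad -x face. It starts on the turning tray's deck, standing on its long narrow side (z up), sockets towards the tray's front. Tumbled over it lies on the socket face, its x pointing up.
- dropper_bottle: The dropper bottle's body; origin at the centre of its base, z up the bottle.
- bottle_center (a point): Centre of the dropper bottle, 51 mm above its base: amber bottle with black dropper cap, 33 mm across, 102 mm high, 80 g, loose; its straight body, 33 mm across, goes up to about 60 mm above the base, the narrower cap above. Starts upright in the free end of the instrument tray.
- instrument_tray: Flat stainless tray, fixed on the 2 mm mat (everything starts on a mat or pad 2.2 mm above z = 0), 175 (x) x 275 (y) mm outside, 166 x 266 inside, floor 1.6 and rim 22 mm above its underside. Origin: centre of its underside. Two handpieces, a roll of tape, a small bur block and a vial (all under 45 mm high) are fixed in its part y < +43 mm.
- free_end (a point): Middle of the instrument tray's free end, on its floor (tray x 0, y +91 mm). It is free over the full 166 mm of x and from y = +50 to +132 mm. The turning tray fits there only with its length along the instrument tray's x, either way round.
- oil_spray: Bystander: upright spray can 52 mm across, 171 mm high, loose, beside the turning tray on its -y side. Origin at the centre of its base.
- date_stamp: Bystander: self-inking date stamp, 50 x 66 mm and 98 mm high, loose, beside the turning tray on its +y side. Origin at the centre of its base. The worktop from x = 0.36 to 0.55 m, y = -0.40 to +0.40 m, covered by thin mats, is otherwise empty; a bulky sealer stands behind x = 0.55 where y > 0.1, small clutter elsewhere.
- bur_stand: The bur stand, as stand_center, but its origin lies at the centre of the narrow side it starts on.

How it is judged:
On the way, in this order (a step that is already met when the one before it is completed fails the run):
1. the dropper bottle stands upright on the worktop or mat outside the instrument tray, let go ((x of bottle_center in the frame of instrument_tray above 0.105 m or x of bottle_center in the frame of instrument_tray below -0.105 m or y of bottle_center in the frame of instrument_tray above 0.155 m or y of bottle_center in the frame of instrument_tray below -0.155 m) and height (world z) of bottle_center between 0.047 and 0.059 m and angle between bottle_center's own z axis and vertical below 0.1 rad and linear speed of dropper_bottle below 0.02 m/s and contact force between the fingers and dropper_bottle below 0.05 N), for 0.2 s.
2. the bur stand lies in the turning tray's front bay on its socket face, sockets down (angle between stand_center's own x axis and vertical below 0.15 rad and x of stand_center in the frame of turning_tray between -0.045 and 0 m and z of stand_center in the frame of turning_tray below 0.018 m), for 0.2 s.
At the end, for the whole second after the job is handed in: Bottle upright (6 degrees), released, on the worktop or mat outside the instrument tray; bur stand sockets down (8 degrees) in the front bay of the turning tray; turning tray flat (2 degrees) on the floor of the instrument tray's free end, released; all at rest (all of step 1 and all of step 2 and height (world z) of turning_tray below 0.0085 m and angle between turning_tray's own z axis and vertical below 0.035 rad and x of turning_tray in the frame of instrument_tray between -0.045 and 0.045 m and y of turning_tray in the frame of instrument_tray between 0.06 and 0.125 m and linear speed of turning_tray below 0.02 m/s and contact force between the fingers and turning_tray below 0.05 N); the robot touches nothing.
It fails at once if the robot touches the bur stand (contact force between any of the fingers, the arm and bur_stand above 0.3 N).
It fails at once if the bur stand leaves the turning tray (distance between stand_center and tray_grip above 0.14 m).
It fails at once if the oil spray can is moved more than 20 mm or tipped (distance of oil_spray from where it was at the start of the episode above 0.02 m or angle between oil_spray's own z axis and vertical above 0.3 rad).
It fails at once if the date stamp is moved more than 20 mm or tipped (distance of date_stamp from where it was at the start of the episode above 0.02 m or angle between date_stamp's own z axis and vertical above 0.3 rad).
It fails at once if the turning tray or the bottle is dropped ((contact force between the fingers and turning_tray below 0.05 N and linear speed of turning_tray above 0.5 m/s) or (contact force between the fingers and dropper_bottle below 0.05 N and linear speed of dropper_bottle above 0.5 m/s)).
It also fails if it takes over 59 s, if anything falls off the work surface, if the arm or the gripper's body presses on something with over 40 N, if the wrist force passes 120 N, or if a joint passes its speed limit or range.

## Robot

A 6-joint arm with a two-finger parallel gripper is mounted at the origin on a cart in front of the work surface, level with it; the furniture and walls round the work are solid. World frame = base frame: x ahead of the robot, y to its left, z up, the work surface at z = 0. Lengths are in m, angles in rad, forces in N, time in s.
With the tool pointing down it reaches from about 0.25 to 0.775 m from the base axis. Payload 4 kg.
Tool frame: the origin (TCP) lies midway between the tips of the shut fingers; the grasp point (between the pads) lies 19 mm behind it; z points along the fingers, y is the direction in which the jaws open and shut (so a half turn about z gives the same grasp; the last joint's range is limited). The gripper opens to 94 mm and grips with 3 to 60 N. Pads are 16 mm wide; open, the fingers measure 119 mm over their backs; the gripper's body (75 mm by 177 mm) begins 78 mm behind the grasp point.
Start: joints at [1.23, 0.087, 1.371, -0, 1.684, -0.103], TCP at [0.13, 0.535, 0.206] pointing down, gripper open.
Joint ranges: [-3.1, 3.1], [-0.76, 2.03], [0.27, 2.55], [-1.08, 4.22], [0.17, 2.65], [-2.57, 2.57]. Speed limits (rad/s): [2.79, 2.79, 3.14, 3.14, 3.14, 3.14].

## Interface

Orientations are given as [roll, pitch, yaw] about the fixed x, y, z axes, in that order (R = Rz(yaw) Ry(pitch) Rx(roll)).
In Python, from bench import robot, cams gives the robot as it stands.
- The arm moves only by the tool step_arm, never from a script. Its argument "plan" is a list that holds one entry, the list of rows, each a list of 5 numbers: the shift along the world's x, y, z in mm, then the turn about the world's z in rad, then the opening in per cent of the stroke, from 0 (shut) to 100 (fully open). In form: [[[tx, ty, tz, turn, fingers], ...]]. A call has 1 to 8 rows; each row is the pose to reach, as a shift and turn from the pose commanded when the call began; what a row does not reach only later rows make up. A row lasts 1/12 s, in which the tool goes at most 41.7 mm and 7.16 degrees, less where a joint would pass 70% of its speed; a pose out of reach is approached as far as the arm can. A call with a gripper value outside its range is refused whole. The fingers move at their own pace and stop on an object; the grip force is fixed at half the most. Time passes only in rows, so rows that repeat a pose let the fingers close. It gives the time, the measured TCP pose, the force and the opening at its end, in the units of the state.
- robot.get_obs(): the state, without advancing time (a new reading comes with each control period).
- cams.snapshot(name): name is "scene" or "side" or "wrist"; returns a dict with "frame" (384x512x3 uint8, red, green, blue), "camera_matrix" (3x3 intrinsics, pixels), "origin" and "attitude" of the camera in the world; the wrist camera has in their place "T_tool_cam" (4x4, takes a point from camera to tool coordinates, whose origin is the TCP and whose axes are the flange's). Camera axes: x right, y down, z forward; pixel columns grow to the right and rows downward; lengths in m; the calibration is good to about 2 mm. A picture is of the moment at which its call begins: read the wrist's pose just before it. There is no depth.
- robot.close_job(): hands the job in, once; it reports no verdict.
The state is a dict: "time": time; "joint_positions": joint angles; "qvel": joint speeds; "joint_torque": joint torques, N m; "tool_pos": TCP position; "ee_rot": TCP orientation; "wrist_force": force on the tool from outside, world axes, zero at the start; "wrist_torque": the same for the moment, N m; "width": finger opening in m.
Only numpy, scipy, OpenCV 4.12 (cv2) and the standard library are available. Lean on these libraries where they do the work, as an engineer would, in place of code of your own. Each camera call takes 0.05 s, during which the arm holds its last target. There are 200 camera calls.

## Working session

There is one attempt and no reset: what is moved stays moved. The work goes in short steps, Python scripts to look and compute and a tool call to move; the robot and the scene stay as the last step left them, time stands still between calls to the robot, and variables do not carry over. Pictures are saved under pics/ and viewed, about 8 in all and at most 12, crops included, and the job is handed in when it is done.

Besides the shell and the picture viewer there is one more tool, called after "Call:" as a command line: name --argument value ..., lists and objects as JSON in quotes. step_arm: Moves the arm, as the interface text tells. Its arguments: {"type":"object","properties":{"plan":{"type":"array"}},"required":["plan"]}

```bash
mkdir -p pics
cat > h.py <<'E'
from bench import robot, cams
import numpy as np, cv2
from scipy.spatial.transform import Rotation as R
np.set_printoptions(precision=4,suppress=True)
def snap(n,f):
    s=cams.snapshot(n); cv2.imwrite('pics/'+f+'.png',cv2.cvtColor(s['frame'],cv2.COLOR_RGB2BGR)); return s
def pose(s,obs=None):
    A=s.get('attitude')
    if A is not None:
        A=np.array(A); return np.array(s['origin']),(A if A.shape==(3,3) else R.from_euler('xyz',A).as_matrix())
    T=np.array(s['T_tool_cam']); Rt=R.from_euler('xyz',obs['ee_rot']).as_matrix()
    return np.array(obs['tool_pos'])+Rt@T[:3,3],Rt@T[:3,:3]
def cast(s,uv,z,obs=None):
    o,A=pose(s,obs); K=np.array(s['camera_matrix'])
    out=[]
    for u,v in np.atleast_2d(uv):
        d=A@np.linalg.solve(K,[u,v,1.]); out.append(o+d*(z-o[2])/d[2])
    return np.array(out)
E
python3 - <<'E'
from h import *
import pickle
o=robot.get_obs();print(o['tool_pos'],o['ee_rot'],o['width'])
S={}
for n in('scene','side'):
    S[n]=snap(n,n+'0'); print(n,S[n]['origin'],S[n]['attitude'])
pickle.dump(S,open('s0.pkl','wb'))
a=np.hstack([cv2.imread('pics/scene0.png'),cv2.imread('pics/side0.png')])
E
```

```text
[0.1294 0.534  0.2043] [-3.1395 -0.0002  2.9038] 0.09418199905923386
scene [-0.2473 -0.5233  1.046 ] [-2.4118 -0.0034 -0.9126]
side [0.4139 1.2426 0.5468] [-1.9028 -0.0212 -3.1092]
```

View pics/scene0.png

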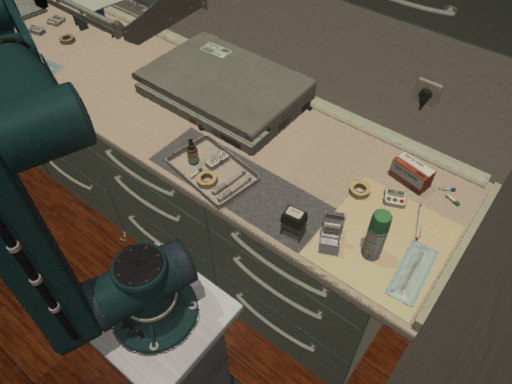

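View pics/side0.png

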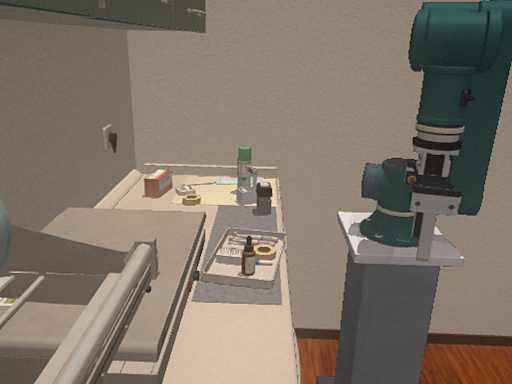

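Scene: instrument tray around (212,170) with the bottle at (192,152) at its left/far end, turning tray (332,232), stamp (294,220), spray (377,235). I'll enlarge once.

Run:
```python
from h import *
a=cv2.imread('pics/scene0.png')[130:280,150:400]
cv2.imwrite('pics/crop0.png',cv2.resize(a,None,fx=3.2,fy=3.2,interpolation=cv2.INTER_CUBIC))
import pickle
S=pickle.load(open('s0.pkl','rb'))['scene']
print(cast(S,[(192,164),(332,250),(294,235),(372,258),(166,150),(222,207),(260,180),(190,137)],.02))
```

```text
[[ 0.4167  0.2733  0.02  ]
 [ 0.412  -0.2544  0.02  ]
 [ 0.3894 -0.1442  0.02  ]
 [ 0.456  -0.3526  0.02  ]
 [ 0.4111  0.3857  0.02  ]
 [ 0.342   0.0807  0.02  ]
 [ 0.4954  0.0589  0.02  ]
 [ 0.5058  0.3678  0.02  ]]
```

View pics/crop0.png

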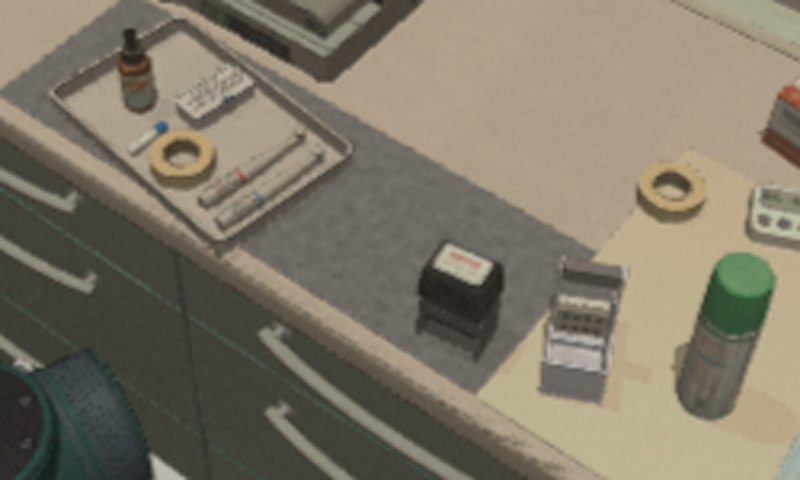

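Run:
```python
from h import *
import pickle
S=pickle.load(open('s0.pkl','rb'))['scene']
f=lambda c:np.array(c)/3.2+[150,130]
def p(n,c,z): print(n,*cast(S,f(c),z).round(3)[:,:2].tolist())
p('rim L T R B',[(54,95),(178,20),(351,152),(222,241)],.024)
p('bottle base ctr',[(141,100)],.004); p('bottle top',[(129,33)],.105)
p('handle top L,R',[(561,264),(627,272)],.122)
p('front bottom L,R',[(542,388),(605,400)],.004)
p('front top L,R',[(546,342),(610,352)],.05)
p('stamp top corners',[(440,242),(503,270),(425,280),(482,300)],.095)
p('stamp bottom',[(417,333),(478,357)],.004)
p('can top ctr',[(743,275)],.172);p('can base',[(708,405)],.004)
```

```text
rim L T R B [0.379, 0.347] [0.538, 0.325] [0.5, 0.064] [0.34, 0.089]
bottle base ctr [0.44, 0.289]
bottle top [0.433, 0.283]
handle top L,R [0.436, -0.205] [0.461, -0.252]
front bottom L,R [0.397, -0.225] [0.42, -0.274]
front top L,R [0.41, -0.216] [0.434, -0.264]
stamp top corners [0.412, -0.101] [0.42, -0.161] [0.371, -0.115] [0.383, -0.165]
stamp bottom [0.378, -0.106] [0.39, -0.163]
can top ctr [0.475, -0.339]
can base [0.47, -0.346]
```

Call:
step_arm --plan '[[[40,-30,0,-0.12,100],[75,-60,0,-0.24,100],[115,-90,0,-0.37,100],[155,-125,0,-0.49,100],[195,-155,0,-0.61,100],[230,-185,0,-0.74,100],[270,-215,0,-0.86,100],[308,-247,0,-0.98,100]]]'

```text
time: 0.77
tool_pos: [0.3908, 0.3246, 0.2051]
ee_rot: [-3.141, 0.0, 1.918]
wrist_force: [1.6, -0.1, 0.6]
width: 0.094
```

Call:
step_arm --plan '[[[0,0,0,-0.12,100],[0,0,0,-0.24,100],[0,0,0,-0.36,100],[0,0,0,-0.49,100],[0,0,0,-0.49,100],[0,0,0,-0.49,100]]]'

```text
time: 1.27
tool_pos: [0.3896, 0.3262, 0.205]
ee_rot: [-3.141, 0.001, 1.437]
wrist_force: [-0.1, 0.1, -0.4]
width: 0.094
```

Run:
```python
from h import *
o=robot.get_obs();s=snap('wrist','w1');print(o['tool_pos'],o['ee_rot'],o['joint_positions'],o['wrist_force'])
import pickle;pickle.dump((o,s),open('w1.pkl','wb'));print(s['T_tool_cam'])
```

```text
[0.3896 0.3262 0.205 ] [-3.141   0.0006  1.4366] [ 0.5854 -0.0056  1.4678 -0.0001  1.6803  0.7196] [-0.1302  0.0651 -0.3688]
[[-0.0005 -0.9728 -0.2317  0.0675]
 [ 1.     -0.0004 -0.0004  0.0015]
 [ 0.0003 -0.2317  0.9728 -0.1792]
 [ 0.      0.      0.      1.    ]]
```

View pics/w1.png

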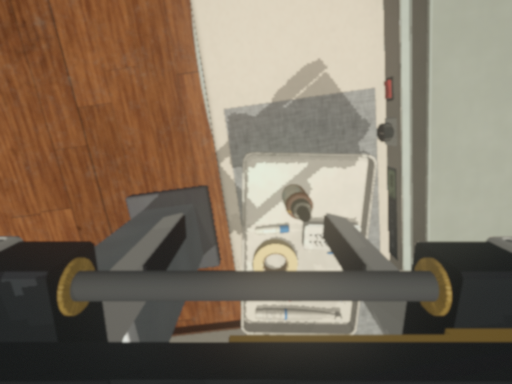

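Run:
```python
from h import *
import pickle
o,s=pickle.load(open('w1.pkl','rb'))
for n,uv,z in [('cap',(304,213),.104),('shoulder',(298,202),.064),('base',(293,192),.01),('cTL',(245,156),.024),('cTR',(375,157),.024),('cBL',(243,332),.024),('cBR',(355,332),.024)]: print(n,cast(s,[uv],z,o)[0][:2])
```

```text
cap [0.4402 0.2966]
shoulder [0.4401 0.2976]
base [0.4413 0.2967]
cTL [0.3831 0.3564]
cTR [0.5498 0.3325]
cBL [0.3423 0.093 ]
cBR [0.5107 0.0703]
```

Call:
step_arm --plan '[[[26,-15,0,0,100],[51,-29,0,0,100],[51,-29,-30,0,100],[51,-29,-65,0,100],[51,-29,-100,0,100],[51,-29,-135,0,100],[51,-29,-165,0,100],[51,-29,-177,0,100]]]'

```text
time: 1.98
tool_pos: [0.4373, 0.2956, 0.0233]
ee_rot: [-3.134, 0.005, 1.436]
wrist_force: [-0.1, 0.0, 0.1]
width: 0.0942
```

Call:
step_arm --plan '[[[0,0,0,0,70],[0,0,0,0,40],[0,0,0,0,25],[0,0,0,0,25],[0,0,0,0,25],[0,0,0,0,25],[0,0,0,0,25],[0,0,0,0,25]]]'

```text
time: 2.65
tool_pos: [0.441, 0.2974, 0.029]
ee_rot: [3.141, -0.0, 1.434]
wrist_force: [0.3, -0.1, -0.1]
width: 0.0441
```

Call:
step_arm --plan '[[[0,0,0,0,25],[0,0,0,0,25]]]'

```text
time: 2.82
tool_pos: [0.4409, 0.2973, 0.0286]
ee_rot: [3.141, -0.0, 1.434]
wrist_force: [-0.2, -0.4, 0.9]
width: 0.0317
```

Call:
step_arm --plan '[[[0,0,0,0,10],[0,0,0,0,10],[0,0,3,0,10],[0,0,10,0,10],[0,0,20,0,10],[0,0,35,0,10],[0,0,50,0,10],[0,0,65,0,10]]]'

```text
time: 3.48
tool_pos: [0.4409, 0.2974, 0.0951]
ee_rot: [3.141, -0.0, 1.434]
wrist_force: [-0.1, -0.3, -0.8]
width: 0.0317
```

Call:
step_arm --plan '[[[1,-8,5,0,10],[2,-28,10,0,10],[4,-55,10,0,10],[6,-85,10,0,10],[8,-115,10,0,10],[10,-145,10,0,10],[12,-175,10,0,10],[14,-205,10,0,10]]]'

```text
time: 4.15
tool_pos: [0.4545, 0.0905, 0.1038]
ee_rot: [3.141, 0.0, 1.434]
wrist_force: [0.0, 0.8, -0.5]
width: 0.032
```

Call:
step_arm --plan '[[[2,-30,0,0,10],[4,-60,0,0,10],[5,-82,0,0,10],[5,-92,0,0,10],[5,-92,0,0,10],[5,-92,-15,0,10],[5,-92,-35,0,10],[5,-92,-50,0,10]]]'

```text
time: 4.82
tool_pos: [0.4595, 0.0015, 0.0528]
ee_rot: [-3.142, -0.001, 1.435]
wrist_force: [-0.1, 0.4, -1.2]
width: 0.0317
```

Call:
step_arm --plan '[[[0,0,-10,0,10],[0,0,-18,0,10],[0,0,-22,0,10],[0,0,-25,0,10],[0,0,-25,0,10],[0,0,-25,0,10]]]'

```text
time: 5.32
tool_pos: [0.4603, 0.0004, 0.0291]
ee_rot: [3.14, -0.0, 1.434]
wrist_force: [0.1, -0.3, -1.2]
width: 0.0317
```

Call:
step_arm --plan '[[[0,0,-1,0,10],[0,0,-2,0,10],[0,0,-3,0,10],[0,0,-3,0,10],[0,0,-3,0,60],[0,0,-3,0,100],[0,0,-3,0,100],[0,0,-3,0,100]]]'

```text
time: 5.98
tool_pos: [0.4597, 0.0003, 0.0254]
ee_rot: [3.142, 0.0, 1.434]
wrist_force: [0.4, 0.2, -0.3]
width: 0.0552
```

Call:
step_arm --plan '[[[0,0,0,0,100],[0,0,0,0,100],[0,0,0,0,100],[0,0,10,0,100],[0,0,30,0,100],[0,0,60,0,100],[0,0,95,0,100],[0,0,130,0,100]]]'

```text
time: 6.65
tool_pos: [0.4592, 0.0004, 0.1572]
ee_rot: [-3.141, 0.0, 1.434]
wrist_force: [0.5, 0.3, 1.1]
width: 0.0939
```

Call:
step_arm --plan '[[[0,0,30,-0.12,100],[0,0,65,-0.24,100],[0,-30,85,-0.36,100],[-2,-65,90,-0.48,100],[-4,-100,90,-0.6,100],[-6,-135,90,-0.72,100],[-8,-170,90,-0.84,100],[-10,-200,90,-0.95,100]]]'

```text
time: 7.32
tool_pos: [0.4493, -0.2018, 0.2465]
ee_rot: [3.14, -0.0, 0.477]
wrist_force: [1.1, 1.1, 0.8]
width: 0.0941
```

Call:
step_arm --plan '[[[0,-20,0,0,100],[0,-20,0,0,100],[0,-20,0,0,100]]]'

```text
time: 7.57
tool_pos: [0.4495, -0.2203, 0.2458]
ee_rot: [-3.141, -0.0, 0.482]
wrist_force: [-0.2, 0.5, 0.2]
width: 0.0941
```

Run:
```python
from h import *
o=robot.get_obs();s=snap('wrist','w2');print(o['tool_pos'],o['ee_rot'],o['joint_positions'])
import pickle;pickle.dump((o,s),open('w2.pkl','wb'))
s2=snap('scene','scene2')
w=cv2.imread('pics/w2.png'); c=cv2.imread('pics/scene2.png')[120:280,150:400]
cv2.imwrite('pics/v2.png',np.vstack([w,cv2.resize(c,(312,200))[:, :].copy() if 0 else cv2.copyMakeBorder(cv2.resize(c,(325,208),interpolation=cv2.INTER_CUBIC),0,0,0,187,cv2.BORDER_CONSTANT)]))
```

```text
[ 0.4495 -0.2203  0.2458] [-3.1411 -0.0003  0.482 ] [-0.5692 -0.0275  1.4092  0.0005  1.7601  0.5197]
```

View pics/v2.png

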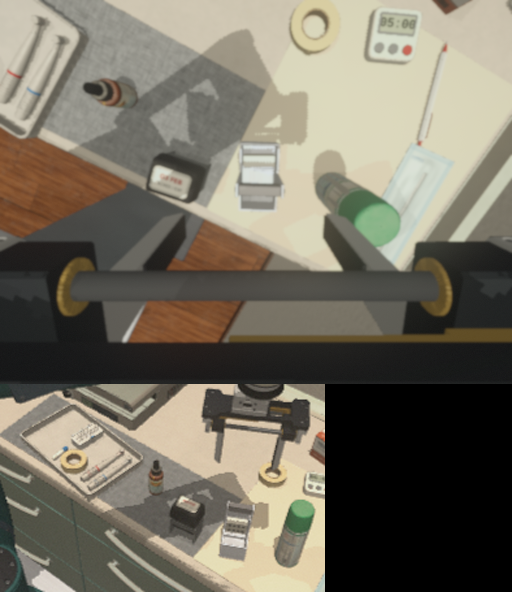

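Run:
```python
from h import *
w=cv2.imread('pics/w2.png')[130:220,140:300]
cv2.imwrite('pics/v3.png',cv2.resize(w,None,fx=5,fy=5,interpolation=cv2.INTER_CUBIC))
```

```text
(no output)
```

View pics/v3.png

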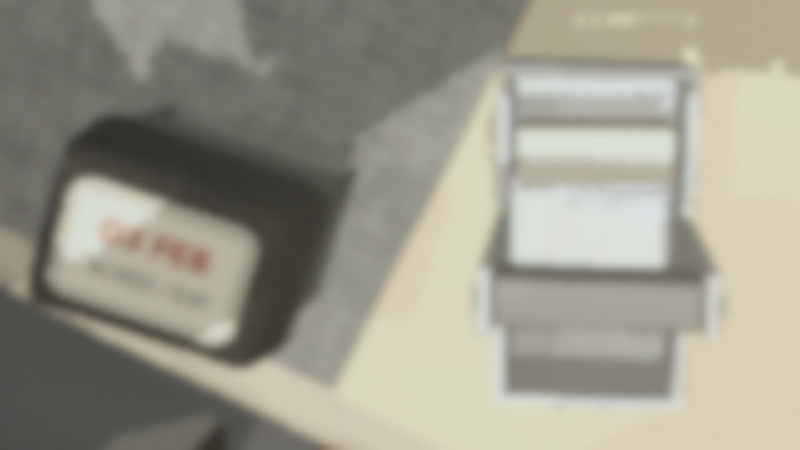

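Run:
```python
from h import *
import pickle
o,s=pickle.load(open('w2.pkl','rb')); f=lambda c:np.array(c)/5+[140,130]
z=.1262
L,Rr,C=cast(s,[f((480,301)),f((718,301)),f((599,300))],z,o); print(L,Rr,C,np.linalg.norm(L-Rr))
d=L-Rr; print('yaw tray',np.arctan2(d[1],d[0])-np.pi/2, 'shift',(C-o['tool_pos'])*1000)
b=cast(s,[f((503,398)),f((682,400)),f((500,68)),f((697,68))],.05,o); print(b, b.mean(0))
d=b[0]-b[1];print(np.arctan2(d[1],d[0])-np.pi/2);d=b[3]-b[1];print(np.arctan2(d[1],d[0]))
```

```text
[ 0.4393 -0.2032  0.1262] [ 0.4637 -0.2498  0.1262] [ 0.4517 -0.2264  0.1262] 0.05262193947448033
yaw tray 0.4816190527254678 shift [   2.1904   -6.1511 -119.6371]
[[ 0.3992 -0.2252  0.05  ]
 [ 0.422  -0.2703  0.05  ]
 [ 0.4807 -0.1829  0.05  ]
 [ 0.5051 -0.2295  0.05  ]] [ 0.4518 -0.227   0.05  ]
0.46999855270433066
0.4568649542112906
```

Call:
step_arm --plan '[[[2,-6,0,-0.007,80],[2,-6,-20,-0.007,80],[2,-6,-50,-0.007,80],[2,-6,-80,-0.007,80],[2,-6,-110,-0.007,80],[2,-6,-130,-0.007,80],[2,-6,-142,-0.007,80],[2,-6,-148,-0.007,80]]]'

```text
time: 8.33
tool_pos: [0.4511, -0.2244, 0.0956]
ee_rot: [-3.139, 0.002, 0.478]
wrist_force: [-0.8, 0.0, 0.3]
width: 0.0751
```

Call:
step_arm --plan '[[[0,0,0,0,70],[0,0,0,0,60],[0,0,0,0,50],[0,0,0,0,40],[0,0,0,0,40],[0,0,0,0,40],[0,0,0,0,40],[0,0,0,0,40]]]'

```text
time: 9.0
tool_pos: [0.4528, -0.2261, 0.0994]
ee_rot: [3.139, -0.002, 0.477]
wrist_force: [-0.6, 1.0, 6.9]
width: 0.0537
```

Call:
step_arm --plan '[[[0,0,0,0,30],[0,0,2,0,30],[0,0,5,0,30],[0,0,10,0,30],[0,0,18,0,30],[0,0,28,0,30],[0,0,40,0,30],[0,0,52,0,30]]]'

```text
time: 9.67
tool_pos: [0.4519, -0.2258, 0.1509]
ee_rot: [3.141, -0.0, 0.477]
wrist_force: [-0.1, -0.1, -3.3]
width: 0.0537
```

Run:
```python
from h import *
s=snap('wrist','w3');s2=snap('side','side3');snap('scene','scene3')
a=cv2.imread('pics/w3.png')[90:290,100:420];b=cv2.imread('pics/scene3.png')[130:290,240:420]
cv2.imwrite('pics/v4.png',np.hstack([cv2.resize(a,(480,300)),cv2.resize(b,(315,300),interpolation=cv2.INTER_CUBIC)]))
```

```text
(no output)
```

View pics/v4.png

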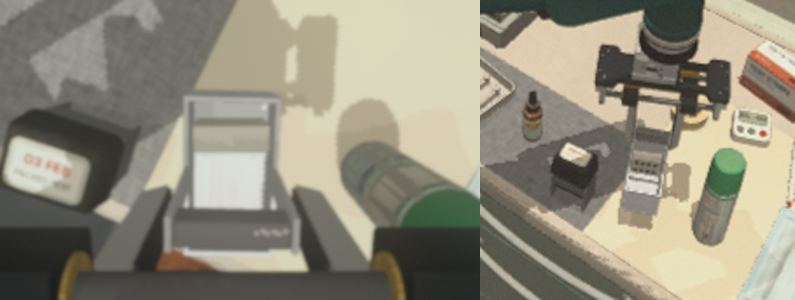

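Call:
step_arm --plan '[[[0,0,10,0,30],[0,0,28,0,30],[0,0,48,0,30],[0,0,68,0,30],[0,0,84,0,30],[0,5,90,0,30],[0,18,92,-0.03,30],[0,38,92,-0.07,30]]]'

```text
time: 10.48
tool_pos: [0.4517, -0.1882, 0.2417]
ee_rot: [3.141, 0.0, 0.403]
wrist_force: [0.3, -0.2, -3.9]
width: 0.054
```

Call:
step_arm --plan '[[[0,25,0,-0.06,30],[0,52,0,-0.13,30],[0,82,0,-0.2,30],[0,112,0,-0.27,30],[0,142,0,-0.34,30],[-2,172,0,-0.41,30],[-4,202,0,-0.48,30],[-5,232,0,-0.55,30]]]'

```text
time: 11.15
tool_pos: [0.4456, 0.0461, 0.2407]
ee_rot: [3.141, 0.002, -0.147]
wrist_force: [0.6, 0.7, -3.4]
width: 0.0539
```

Call:
step_arm --plan '[[[-1,30,0,-0.01,30],[-2,60,0,-0.01,30],[-3,90,0,-0.01,30],[-4,120,0,-0.01,30],[-5,150,0,-0.01,30],[-6,178,0,-0.01,30],[-6,200,0,-0.01,30],[-6,215,0,-0.01,30]]]'

```text
time: 11.82
tool_pos: [0.4395, 0.2617, 0.2403]
ee_rot: [3.141, 0.002, -0.151]
wrist_force: [0.3, -0.3, -2.9]
width: 0.054
```

Call:
step_arm --plan '[[[0,10,0,0,30],[0,14,0,0,30],[0,14,0,0,30]]]'

```text
time: 12.07
tool_pos: [0.4403, 0.2737, 0.2408]
ee_rot: [3.14, 0.001, -0.152]
wrist_force: [-0.5, -0.9, -2.4]
width: 0.0536
```

Run:
```python
from h import *
o=robot.get_obs();print(o['joint_positions'],o['tool_pos'],o['ee_rot'],o['wrist_force'])
s=snap('wrist','w4');snap('scene','scene4');snap('side','side4')
a=cv2.imread('pics/w4.png')[60:300,100:420];b=cv2.imread('pics/side4.png')[190:310,180:320]
cv2.imwrite('pics/v5.png',np.hstack([cv2.resize(a,(440,330)),cv2.resize(b,(350,330),interpolation=cv2.INTER_CUBIC)]))
import pickle;pickle.dump((o,s),open('w4.pkl','wb'))
```

```text
[ 0.4468  0.0138  1.378  -0.0002  1.7514  2.1697] [0.4403 0.2737 0.2408] [ 3.1405  0.0013 -0.1522] [-0.4831 -0.8909 -2.4406]
```

View pics/v5.png

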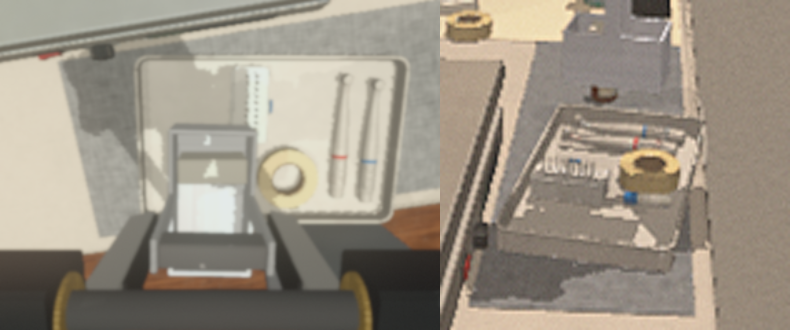

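Call:
step_arm --plan '[[[0,16,-5,0,30],[0,32,-25,0,30],[0,32,-50,0,30],[0,32,-75,0,30],[0,32,-98,0,30],[0,32,-115,0,30],[0,32,-125,0,30],[0,32,-128,0,30]]]'

```text
time: 12.88
tool_pos: [0.4398, 0.3038, 0.1113]
ee_rot: [3.139, 0.003, -0.155]
wrist_force: [-0.2, -1.0, -3.1]
width: 0.0538
```

Call:
step_arm --plan '[[[-5,1,0,0,30],[-15,2,0,0,30],[-25,4,0,0,30],[-35,5,0,0,30],[-45,7,0,0,30],[-45,7,0,0,30]]]'

```text
time: 13.38
tool_pos: [0.395, 0.3133, 0.1155]
ee_rot: [-3.139, -0.003, -0.152]
wrist_force: [2.4, -0.5, -1.0]
width: 0.0542
```

Run:
```python
from h import *
o=robot.get_obs();print(o['joint_positions'],o['tool_pos'],o['ee_rot'],o['wrist_force'],o['wrist_torque'])
s=snap('wrist','w5');snap('side','side5')
a=cv2.imread('pics/w5.png')[60:300,100:420];b=cv2.imread('pics/side5.png')[170:310,180:320]
cv2.imwrite('pics/v6.png',np.hstack([cv2.resize(a,(440,330)),cv2.resize(b,(350,330),interpolation=cv2.INTER_CUBIC)]))
```

```text
[ 0.558   0.018   1.6227 -0.      1.4971  2.2804] [0.395  0.3133 0.1155] [-3.1391 -0.0029 -0.1516] [ 2.3887 -0.5373 -1.0008] [-0.0361 -0.3424  0.0375]
```

View pics/v6.png

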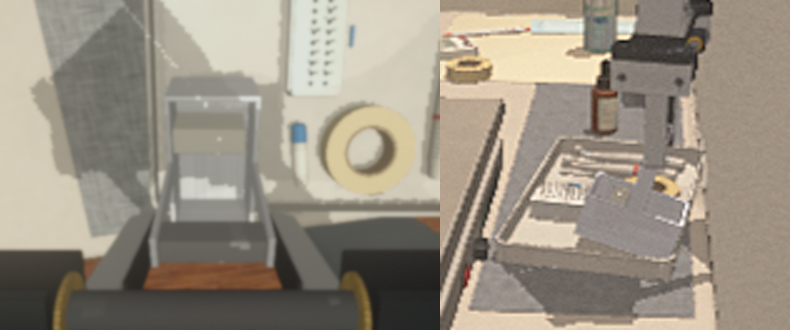

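The tray pivots in the grip on the rim as planned (about 18° in the side view). I'll continue the dip.

Call:
step_arm --plan '[[[-8,1,0,0,30],[-16,2,0,0,30],[-24,4,0,0,30],[-32,5,0,0,30],[-40,6,0,0,30],[-48,7,0,0,30],[-48,7,0,0,30],[-48,7,0,0,30]]]'

```text
time: 14.15
tool_pos: [0.3462, 0.3192, 0.113]
ee_rot: [3.14, 0.002, -0.152]
wrist_force: [0.5, -0.4, -0.9]
width: 0.0541
```

Run:
```python
from h import *
o=robot.get_obs();print(o['joint_positions'],o['tool_pos'],o['ee_rot'],o['wrist_force'],o['wrist_torque'])
s=snap('wrist','w6');snap('side','side6')
a=cv2.imread('pics/w6.png')[60:300,100:420];b=cv2.imread('pics/side6.png')[170:310,180:320]
cv2.imwrite('pics/v7.png',np.hstack([cv2.resize(a,(440,330)),cv2.resize(b,(350,330),interpolation=cv2.INTER_CUBIC)]))
```

```text
[ 0.6237 -0.0505  1.6952  0.0008  1.4995  2.3467] [0.3462 0.3192 0.113 ] [ 3.1403  0.0024 -0.1523] [ 0.5093 -0.3563 -0.9222] [-0.084   0.0343 -0.003 ]
```

View pics/v7.png

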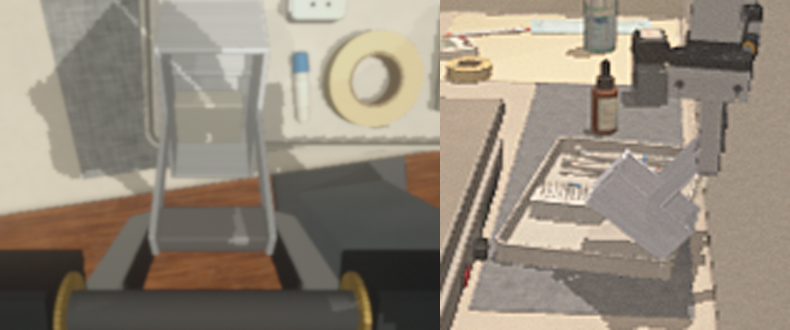

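```bash
cat > proj.py <<'E'
from h import *
def rows(th,T,K):
    # tray pts (x,z) at y=0 -> full-image row and px per 44mm
    out={}
    for n,(x,z) in dict(rearTop=(.0475,.048),deckRear=(.0445,.009),lip=(.007,.0115),frontFloor=(-.0445,.003),frontTop=(-.046,.048),barTop=(0,.124),
      lieRear=(-.0105,.019),lieFront=(-.0445,.019),stTopR=(.0245,.043),stTopF=(.0085,.043),stBotR=(.0245,.009)).items():
        z=z-.115; X=x*np.cos(th)-z*np.sin(th); Z=x*np.sin(th)+z*np.cos(th)
        # tool frame: x fwd same, z down
        p=np.array([X,0,-.019-Z,1]); c=np.linalg.inv(T)@p; uv=K@c[:3]/c[2]
        out[n]=(int(uv[0]),int(uv[1]),int(K[0,0]*.044/c[2]))
    return out
E
python3 - <<'E'
from proj import *
s=cams.snapshot('wrist');T=np.array(s['T_tool_cam']);K=np.array(s['camera_matrix'])
import json;json.dump([T.tolist(),K.tolist()],open('tk.json','w'))
for d in(0,18,38,42,46): print(d,rows(np.radians(d),T,K))
a=cv2.imread('pics/w6.png')
print(a[95:200:3,240].tolist()) 
w=cv2.imread('pics/w6.png')[50:260,190:320]
cv2.imwrite('pics/v8.png',np.hstack([cv2.resize(w,None,fx=2.8,fy=2.8,interpolation=cv2.INTER_CUBIC), cv2.resize(cv2.imread('pics/side6.png')[200:300,220:300],(400,588),interpolation=cv2.INTER_CUBIC)]))
E
```

```text
0 {'rearTop': (254, 151, 54), 'deckRear': (254, 151, 46), 'lip': (254, 190, 45), 'frontFloor': (254, 236, 41), 'frontTop': (254, 257, 49), 'barTop': (255, 245, 74), 'lieRear': (254, 209, 45), 'lieFront': (254, 242, 44), 'stTopR': (254, 178, 51), 'stTopF': (254, 196, 50), 'stBotR': (254, 171, 45)}
18 {'rearTop': (255, 128, 59), 'deckRear': (254, 117, 51), 'lip': (254, 158, 47), 'frontFloor': (254, 200, 42), 'frontTop': (254, 228, 48), 'barTop': (255, 249, 74), 'lieRear': (254, 178, 47), 'lieFront': (254, 208, 44), 'stTopR': (255, 154, 55), 'stTopF': (254, 172, 53), 'stBotR': (254, 139, 48)}
38 {'rearTop': (255, 108, 69), 'deckRear': (255, 80, 60), 'lip': (254, 124, 52), 'frontFloor': (254, 160, 44), 'frontTop': (254, 197, 48), 'barTop': (255, 252, 73), 'lieRear': (254, 146, 50), 'lieFront': (254, 172, 45), 'stTopR': (255, 132, 61), 'stTopF': (255, 148, 58), 'stBotR': (255, 104, 55)}
42 {'rearTop': (255, 105, 71), 'deckRear': (255, 73, 62), 'lip': (254, 117, 54), 'frontFloor': (254, 153, 44), 'frontTop': (254, 191, 49), 'barTop': (255, 252, 73), 'lieRear': (254, 139, 52), 'lieFront': (
[... 282 characters left out ...]
, 'lieFront': (254, 158, 47), 'stTopR': (255, 124, 65), 'stTopF': (255, 140, 60), 'stBotR': (255, 90, 59)}
[[165, 172, 172], [148, 154, 156], [142, 148, 149], [142, 149, 149], [141, 147, 148], [146, 152, 153], [148, 155, 156], [136, 142, 142], [168, 174, 176], [150, 157, 158], [134, 144, 146], [136, 151, 155], [137, 152, 157], [140, 155, 160], [144, 159, 164], [131, 147, 151], [131, 146, 151], [131, 147, 151], [131, 147, 150], [131, 146, 150], [131, 146, 151], [131, 145, 150], [130, 145, 150], [141, 149, 152], [146, 153, 154], [145, 151, 152], [146, 153, 154], [146, 153, 154], [146, 152, 154], [144, 150, 152], [147, 154, 155], [155, 163, 166], [177, 196, 204], [151, 169, 178], [64, 90, 132]]
```

View pics/v8.png

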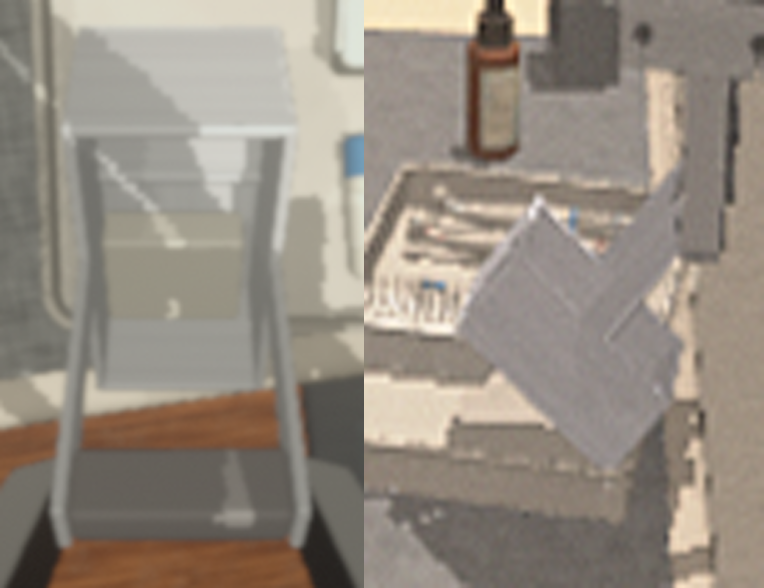

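Side view shows about 44° of dip. In the wrist view the stand shows as a plain block (rows 126–164) lying in the bay, which matches the predicted rows for "lying, sockets down". Moving back now to see whether the tray self-levels.

Call:
step_arm --plan '[[[6,-1,0,0,30],[16,-2,0,0,30],[27,-4,0,0,30],[38,-6,0,0,30],[49,-7,0,0,30],[60,-9,0,0,30],[68,-10,0,0,30],[68,-10,0,0,30]]]'

```text
time: 14.97
tool_pos: [0.4179, 0.3088, 0.1133]
ee_rot: [3.141, -0.001, -0.155]
wrist_force: [-0.2, -0.8, -3.1]
width: 0.0535
```

Run:
```python
from proj import *
import json
T,K=map(np.array,json.load(open('tk.json')))
o=robot.get_obs();print(o['tool_pos'],o['ee_rot'],o['wrist_force'],o['wrist_torque'])
s=snap('wrist','w7');snap('side','side7')
for d in(0,10,20,30): print(d,rows(np.radians(d),T,K))
w=cv2.imread('pics/w7.png')[50:290,190:320]
cv2.imwrite('pics/v9.png',np.hstack([cv2.resize(w,None,fx=2.5,fy=2.5,interpolation=cv2.INTER_CUBIC), cv2.resize(cv2.imread('pics/side7.png')[190:300,210:300],(430,600),interpolation=cv2.INTER_CUBIC)]))
```

```text
[0.4179 0.3088 0.1133] [ 3.1413 -0.0007 -0.1551] [-0.2034 -0.8333 -3.1037] [ 0.012   0.4131 -0.0103]
0 {'rearTop': (254, 151, 54), 'deckRear': (254, 151, 46), 'lip': (254, 190, 45), 'frontFloor': (254, 236, 41), 'frontTop': (254, 257, 49), 'barTop': (255, 245, 74), 'lieRear': (254, 209, 45), 'lieFront': (254, 242, 44), 'stTopR': (254, 178, 51), 'stTopF': (254, 196, 50), 'stBotR': (254, 171, 45)}
10 {'rearTop': (255, 138, 56), 'deckRear': (254, 132, 48), 'lip': (254, 172, 46), 'frontFloor': (254, 215, 41), 'frontTop': (254, 241, 48), 'barTop': (255, 247, 74), 'lieRear': (254, 192, 46), 'lieFront': (254, 223, 44), 'stTopR': (254, 165, 53), 'stTopF': (254, 183, 52), 'stBotR': (254, 153, 47)}
20 {'rearTop': (255, 126, 60), 'deckRear': (254, 113, 51), 'lip': (254, 154, 48), 'frontFloor': (254, 196, 42), 'frontTop': (254, 225, 48), 'barTop': (255, 249, 74), 'lieRear': (254, 175, 47), 'lieFront': (254, 205, 44), 'stTopR': (255, 152, 55), 'stTopF': (254, 170, 53), 'stBotR': (254, 135, 49)}
30 {'rearTop': (255, 115, 65), 'deckRear': (254, 95, 55), 'lip': (254, 137, 50), 'frontFloor': (254, 176, 43), 'frontTop': (254, 209, 48), 'barTop': (255, 251, 73), 'lieRear': (254, 159, 49), 'lieFront': (254, 187, 44), 'stTopR': (255, 140, 58), 'stTopF': (255, 158, 55), 'stBotR': (254, 118, 52)}
```

View pics/v9.png

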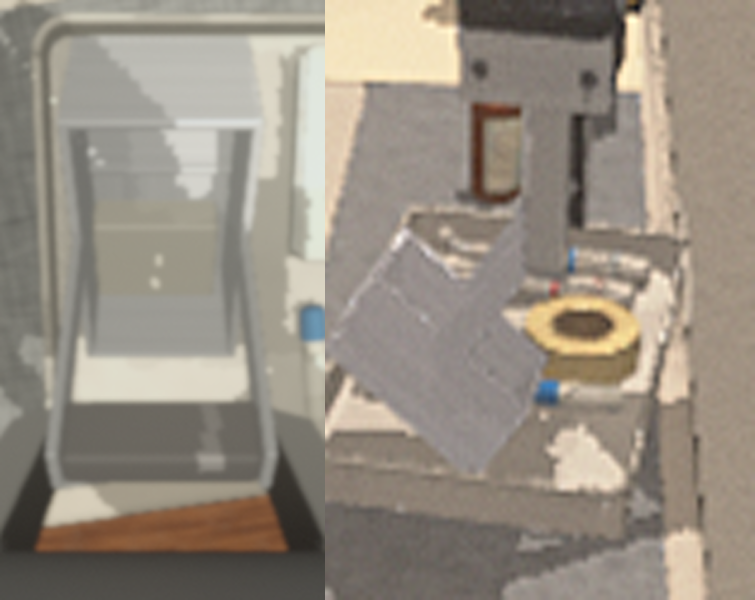

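Tray stays at about 41° by pad friction, stand lying at the front wall. I'll level it by setting the front part of its underside on the rim and rolling it back.

Call:
step_arm --plan '[[[0,0,12,0,30],[0,0,24,0,30],[-18,3,26,0,30],[-40,6,26,0,30],[-62,9,26,0,30],[-80,12,24,0,30],[-87,13,22,0,30],[-87,13,22,0,30]]]'

```text
time: 15.73
tool_pos: [0.3275, 0.3229, 0.1366]
ee_rot: [-3.14, -0.001, -0.151]
wrist_force: [0.4, -0.5, -2.7]
width: 0.0536
```

Call:
step_arm --plan '[[[0,0,-8,0,30],[0,0,-16,0,30],[0,0,-20,0,30],[0,0,-20,0,30]]]'

```text
time: 16.07
tool_pos: [0.3298, 0.3229, 0.1178]
ee_rot: [-3.14, -0.001, -0.154]
wrist_force: [-4.3, -1.2, 9.5]
width: 0.0534
```

Call:
step_arm --plan '[[[7,-1,2,0,30],[15,-2,5,0,30],[23,-3,7,0,30],[31,-4,8,0,30],[39,-6,9,0,30],[47,-7,9,0,30],[55,-8,8,0,30],[63,-9,7,0,30]]]'

```text
time: 16.73
tool_pos: [0.393, 0.313, 0.1226]
ee_rot: [3.141, -0.001, -0.154]
wrist_force: [-1.7, -0.8, 3.4]
width: 0.0538
```

Run:
```python
from proj import *
o=robot.get_obs();print(o['tool_pos'],o['ee_rot'],o['wrist_force'],o['wrist_torque'])
s=snap('wrist','w8');snap('side','side8')
w=cv2.imread('pics/w8.png')[50:290,190:320]
cv2.imwrite('pics/v10.png',np.hstack([cv2.resize(w,None,fx=2.5,fy=2.5,interpolation=cv2.INTER_CUBIC), cv2.resize(cv2.imread('pics/side8.png')[190:300,210:300],(430,600),interpolation=cv2.INTER_CUBIC)]))
```

```text
[0.393  0.313  0.1226] [ 3.1412 -0.0006 -0.1535] [-1.7072 -0.7989  3.4116] [-0.1259  0.6838 -0.015 ]
```

```bash
cat > prof.py <<'E'
import sys,cv2,numpy as np
def prof(f):
    a=cv2.imread(f'pics/{f}.png').astype(int)[:,236:246].mean(1)
    sat=(a[:,2]-a[:,0]); g=a.mean(1)
    print(f); print(' '.join(f'{r}:{g[r]:.0f}/{sat[r]:.0f}' for r in range(90,268,3)))
E
python3 -c "
from prof import prof
for f in('w4','w7','w8'): prof(f)"
```

```text
w4
90:162/11 93:159/10 96:157/10 99:139/12 102:152/19 105:192/19 108:190/20 111:175/21 114:174/21 117:174/21 120:174/21 123:173/21 126:174/21 129:174/21 132:173/21 135:173/21 138:173/21 141:172/21 144:172/21 147:171/21 150:144/13 153:137/8 156:170/8 159:172/8 162:173/8 165:173/8 168:174/8 171:137/15 174:131/17 177:165/20 180:171/21 183:170/21 186:170/21 189:169/21 192:171/19 195:224/4 198:227/4 201:227/5 204:227/4 207:227/4 210:227/4 213:226/5 216:226/6 219:226/5 222:225/6 225:224/6 228:183/7 231:96/8 234:95/8 237:100/8 240:114/10 243:116/10 246:114/10 249:113/9 252:113/10 255:117/8 258:210/-2 261:128/42 264:100/72 267:96/73
w7
90:159/8 93:157/7 96:160/7 99:169/7 102:148/7 105:153/7 108:151/7 111:152/7 114:151/7 117:155/7 120:146/7 123:147/7 126:147/7 129:148/10 132:149/20 135:148/20 138:149/20 141:157/20 144:147/20 147:146/20 150:146/19 153:146/20 156:146/20 159:146/20 162:146/20 165:146/20 168:150/12 171:153/8 174:151/8 177:152/8 180:152/8 183:153/8 186:151/8 189:154/8 192:179/13 195:212/21 198:215/20 201:215/20 204:215/21 207:214/21 210:170/20 213:102/12 216:102/12 219:102/11 222:102/11 225:102/11 228:102/12 231:105/12 234:109/12 237:99/11 240:97/11 243:139/23 246:153/26 249:152/26 252:149/26 255:125/34 258:91/74 261:87/72 264:92/75 267:98/79
w8
90:191/19 93:185/19 96:171/20 99:169/21 102:168/21 105:168/21 108:168/21 111:168/21 114:167/21 117:167/20 120:165/20 123:173/20 126:175/21 129:168/21 132:162/20 135:155/20 138:145/16 141:125/8 144:135/8 147:159/8 150:159/8 153:160/7 156:162/7 159:160/8 162:159/8 165:160/7 168:161/8 171:164/7 174:161/7 177:159/8 180:149/7 183:156/7 186:159/8 189:167/7 192:213/6 195:190/7 198:128/15 201:153/20 204:210/20 207:212/19 210:214/15 213:214/15 216:214/14 219:213/16 222:187/16 225:86/9 228:84/9 231:85/9 234:99/10 237:104/10 240:103/11 243:102/10 246:101/11 249:99/12 252:89/65 255:84/69 258:89/74 261:94/77 264:93/74 267:87/71
```

Call:
step_arm --plan '[[[0,0,8,0,30],[8,-1,12,0,30],[22,-3,12,0,30],[38,-6,12,0,30],[54,-8,12,0,30],[65,-10,12,0,30],[67,-10,12,0,30],[67,-10,12,0,30]]]'

```text
time: 17.5
tool_pos: [0.4594, 0.3029, 0.1338]
ee_rot: [3.141, 0.001, -0.154]
wrist_force: [0.1, 0.3, -2.9]
width: 0.0536
```

Call:
step_arm --plan '[[[0,0,-8,0,30],[0,0,-16,0,30],[0,0,-22,0,30],[0,0,-27,0,30],[0,0,-31,0,30],[0,0,-34,0,30],[0,0,-34,0,30]]]'

```text
time: 18.08
tool_pos: [0.4597, 0.303, 0.1019]
ee_rot: [3.142, -0.003, -0.153]
wrist_force: [1.3, -1.8, 1.6]
width: 0.0538
```

Run:
```python
from h import *
from prof import prof
o=robot.get_obs();print(o['tool_pos'],o['ee_rot'],o['wrist_force'],o['wrist_torque'])
snap('wrist','w9');prof('w9')
```

```text
[0.4597 0.303  0.1019] [ 3.1415 -0.0029 -0.1531] [ 1.2983 -1.8045  1.6093] [-0.4594  0.0732  0.0278]
w9
90:159/22 93:129/10 96:126/10 99:118/10 102:116/10 105:152/20 108:131/18 111:176/20 114:178/21 117:178/20 120:179/20 123:179/21 126:178/21 129:177/21 132:169/20 135:167/20 138:164/20 141:160/18 144:132/9 147:147/8 150:165/7 153:170/8 156:171/8 159:172/7 162:171/8 165:169/8 168:171/7 171:172/7 174:171/8 177:171/8 180:170/7 183:162/8 186:169/8 189:173/8 192:220/6 195:225/5 198:181/8 201:133/17 204:191/21 207:221/19 210:224/15 213:224/14 216:224/15 219:223/15 222:209/16 225:95/10 228:92/10 231:94/10 234:110/11 237:114/11 240:113/11 243:112/11 246:111/11 249:116/10 252:214/2 255:169/19 258:163/21 261:162/21 264:161/21 267:145/20
```

Call:
step_arm --plan '[[[0,0,-1,0,30],[0,0,-2,0,30],[0,0,-3,0,30],[0,0,-3,0,30]]]'

```text
time: 18.47
tool_pos: [0.4615, 0.3029, 0.101]
ee_rot: [-3.14, -0.007, -0.154]
wrist_force: [2.1, -3.7, 7.7]
width: 0.0539
```

Call:
step_arm --plan '[[[0,0,1,0,62],[0,0,1,0,66],[0,0,1,0,72],[0,0,1,0,80],[0,0,1,0,84],[0,0,1,0,84],[0,0,1,0,84]]]'

```text
time: 19.05
tool_pos: [0.4586, 0.3034, 0.0982]
ee_rot: [3.141, 0.001, -0.153]
wrist_force: [0.6, -0.7, 0.3]
width: 0.0791
```

Run:
```python
from h import *
from prof import prof
o=robot.get_obs();print(o['tool_pos'],o['ee_rot'],o['wrist_force'],o['width'])
snap('wrist','w10');prof('w10')
```

```text
[0.4586 0.3034 0.0982] [ 3.1413  0.0006 -0.1531] [ 0.6127 -0.7044  0.2996] 0.07910637907730127
w10
90:126/10 93:119/9 96:116/9 99:111/9 102:131/17 105:129/18 108:161/19 111:172/20 114:172/20 117:172/20 120:173/20 123:172/21 126:172/20 129:171/20 132:164/20 135:158/19 138:156/19 141:132/12 144:153/7 147:157/7 150:167/7 153:167/8 156:166/7 159:169/7 162:165/7 165:166/7 168:167/7 171:167/7 174:166/8 177:167/7 180:163/8 183:160/7 186:161/7 189:168/7 192:211/5 195:211/5 198:154/9 201:133/18 204:209/18 207:216/17 210:218/13 213:218/13 216:205/13 219:94/9 222:89/9 225:95/9 228:109/10 231:112/10 234:111/10 237:109/10 240:108/10 243:106/9 246:120/7 249:161/7 252:195/7 255:158/20 258:157/20 261:157/20 264:155/21 267:141/20
```

Call:
step_arm --plan '[[[0,0,6,0,84],[0,0,18,0,84],[0,0,35,0,84],[0,0,55,0,84],[0,0,80,0,84],[0,0,105,0,84],[0,0,125,0,84],[0,0,130,0,84]]]'

```text
time: 19.77
tool_pos: [0.4605, 0.3043, 0.2346]
ee_rot: [-3.136, -0.008, -0.153]
wrist_force: [-0.5, -0.3, 0.6]
width: 0.0791
```

Call:
step_arm --plan '[[[0,0,0,0,84],[-25,0,10,0,84],[-50,0,20,0,84],[-60,0,20,0,84],[-60,0,20,0,84],[-60,0,20,0,84]]]'

```text
time: 20.27
tool_pos: [0.3986, 0.3032, 0.2474]
ee_rot: [3.141, 0.0, -0.153]
wrist_force: [-0.4, 0.5, 1.2]
width: 0.0787
```

Run:
```python
from h import *
import pickle
o=robot.get_obs();print(o['tool_pos'],o['ee_rot'],o['wrist_force'],o['time'])
s=snap('wrist','w11');s2=snap('side','side11');s3=snap('scene','scene11')
pickle.dump((o,s,s2,s3),open('w11.pkl','wb'))
a=s['frame'].astype(int)
# predicted pixels of tray points if standing level at release pose
ob=o;O,A=pose(s,o);K=np.array(s['camera_matrix'])
e=np.array([np.cos(-.152),np.sin(-.152),0]);n=np.array([-e[1],e[0],0])
P0=np.array([.4605,.303,.0038])
def px(x,y,z):
    c=A.T@(P0+e*x+n*y+[0,0,z]-O);u=K@c/c[2];return u[:2].round(1)
for nm,p in dict(RL=(.0475,.027,.048),RR=(.0475,-.027,.048),FL=(-.0475,.027,.048),FR=(-.0475,-.027,.048),barL=(0,.027,.124),barR=(0,-.027,.124),lieRL=(-.0105,.022,.019),lieRR=(-.0105,-.022,.019),lieFL=(-.0445,.022,.019),lieFR=(-.0445,-.022,.019),lip=(.007,0,.0115)).items(): print(nm,px(*p))
c=px(0,0,.05);x0=int(c[0]);
col=a[:,x0-22:x0-12].mean(1);g=col.mean(1);st=col[:,0]-col[:,2]
print(x0,' '.join(f'{r}:{g[r]:.0f}/{st[r]:.0f}' for r in range(40,260,3)))
g=cv2.cvtColor(s['frame'],cv2.COLOR_RGB2GRAY)
L=cv2.createLineSegmentDetector().detect(g)[0][:,0]
for l in L:
    if np.hypot(l[2]-l[0],l[3]-l[1])>22 and all(x0-60<l[i]<x0+60 for i in(0,2)) and all(40<l[i]<290 for i in (1,3)): print(l.round(1), np.degrees(np.arctan2(l[3]-l[1],l[2]-l[0])).round(1))
```

```text
[0.3986 0.3032 0.2474] [ 3.1406  0.0003 -0.1526] [-0.4172  0.4666  1.1533] 20.2667
RL [226.2  93. ]
RR [268.4  92.9]
FL [227.9 166.8]
FR [267.6 166.7]
barL [220.3 132.4]
barR [271.6 132.3]
lieRL [232.6 138.1]
lieRR [263.4 138.1]
lieFL [233.1 161.8]
lieFR [263.2 161.8]
lip [248.  125.5]
247 40:185/7 43:142/14 46:98/16 49:87/12 52:153/23 55:201/28 58:188/25 61:161/11 64:170/12 67:164/18 70:169/14 73:221/11 76:220/11 79:216/13 82:206/15 85:196/17 88:181/19 91:170/10 94:144/9 97:161/9 100:161/9 103:161/9 106:162/9 109:163/9 112:163/9 115:161/10 118:162/9 121:144/9 124:130/10 127:131/11 130:128/11 133:125/11 136:159/15 139:162/15 142:166/15 145:161/15 148:160/16 151:159/16 154:169/15 157:172/14 160:167/12 163:210/12 166:218/18 169:218/17 172:218/17 175:218/18 178:217/19 181:215/21 184:183/22 187:127/19 190:175/21 193:128/12 196:123/12 199:156/25 202:171/28 205:182/28 208:166/30 211:95/57 214:90/64 217:94/67 220:97/74 223:89/68 226:85/66 229:91/75 232:90/75 235:94/78 238:92/77 241:90/75 244:86/74 247:84/76 250:90/82 253:93/83 256:90/82 259:89/81
[266.9 134.1 233.1 133.7] -179.4
[265.7 162.3 228.2 160.9] -177.9
[219.2 128.1 221.  179.4] 88.0
[263.1  95.  239.4  95.2] 179.5
[260.6 188.8 223.1 188.6] -179.7
[228.1  67.2 264.4  67.3] 0.3
[227.7 119.4 227.6  93.1] -90.1
[218.8 104.4 219.3 126.9] 88.7
[233.1 157.  263.1 157.1] 0.2
[275.7 115.6 275.5 144.4] 90.6
[198.5 154.2 215.  172.6] 48.1
[285.3  76.8 284.2 128.1] 91.2
[231.1  96.9 231.3 119.4] 89.5
[233.1 120.9 261.9 121.1] 0.4
[279.9 123.1 280.5  76.9] -89.3
[213.3  90.6 214.4 139.4] 88.8
[211.9 184.5 191.6 162. ] -132.0
[297.4 236.8 301.2 260.7] 81.1
```

Run:
```python
from h import *
import pickle
o,s,s2,s3=pickle.load(open('w11.pkl','rb'))
O,A=pose(s2);K=np.array(s2['camera_matrix'])
e=np.array([np.cos(-.152),np.sin(-.152),0]);n=np.array([-e[1],e[0],0]);P0=np.array([.4655,.302,.0038])
def px(x,y,z):
    c=A.T@(P0+e*x+n*y+[0,0,z]-O);u=K@c/c[2];return u[:2].round(1)
for nm,p in dict(topF=(-.0475,.027,.048),topR=(.0475,.027,.048),botF=(-.0475,.027,0),botR=(.0475,.027,0),handF=(-.008,.027,.124),handR=(.008,.027,.124)).items(): print(nm,px(*p))
g=cv2.cvtColor(s2['frame'],cv2.COLOR_RGB2GRAY); g4=cv2.resize(g[180:300,200:310],None,fx=4,fy=4,interpolation=cv2.INTER_CUBIC)
L=cv2.createLineSegmentDetector().detect(g4)[0][:,0]
for l in L:
    if np.hypot(l[2]-l[0],l[3]-l[1])>50: print((l/4+[200,180,200,180]).round(1))
a,b=cv2.imread('pics/scene2.png'),cv2.imread('pics/scene11.png')
for nm,(x0,x1,y0,y1) in dict(bottle=(255,275,150,205),stamp=(278,312,198,245),can=(355,395,200,265)).items():
    print(nm,cv2.absdiff(a[y0:y1,x0:x1],b[y0:y1,x0:x1]).mean().round(1))
```

```text
topF [255.2 264.9]
topR [215.9 260.6]
botF [254.7 282.8]
botR [216.  278.3]
handF [239.1 233.6]
handR [232.4 233. ]
[271.2 200.1 270.7 214.2]
[256.5 208.  256.8 193.6]
[207.  204.2 241.1 205.5]
[215.4 257.  206.6 272.9]
[216.1 183.6 203.2 185.2]
[212.5 255.5 223.4 237.2]
[227.  227.8 216.4 245.6]
[258.3 239.9 243.9 239. ]
[236.1 184.9 216.4 185. ]
[216.4 245.3 209.  258.3]
[260.7 235.2 244.2 234.4]
[240.4 224.8 240.5 207.3]
[244.2 236.7 259.9 237.6]
[276.  207.1 277.2 228.6]
[201.7 264.5 206.7 246.6]
[217.  183.3 235.5 183.4]
[267.7 215.4 253.6 215.6]
bottle 24.0
stamp 15.6
can 24.4
```

Run:
```python
from h import *
a,b=cv2.imread('pics/scene2.png',0),cv2.imread('pics/scene11.png',0)
for nm,(x0,x1,y0,y1) in dict(bottle=(255,280,150,205),stamp=(278,312,198,245),can=(358,395,205,265)).items():
    r=cv2.matchTemplate(b[y0-8:y1+8,x0-8:x1+8],a[y0:y1,x0:x1],cv2.TM_CCOEFF_NORMED);_,v,_,l=cv2.minMaxLoc(r);print(nm,round(v,2),np.array(l)-8)
s=cv2.imread('pics/side11.png').astype(int)
for x in range(214,260,4): print(x,[f'{r}:{s[r,x].mean():.0f}/{s[r,x,2]-s[r,x,0]}' for r in range(252,288,2)])
```

```text
bottle 0.99 [0 0]
stamp 0.89 [0 0]
can 1.0 [0 0]
214 ['252:139/26', '254:99/21', '256:101/21', '258:132/27', '260:196/39', '262:215/37', '264:203/38', '266:202/37', '268:199/40', '270:199/38', '272:192/40', '274:146/28', '276:118/21', '278:119/22', '280:119/24', '282:114/18', '284:98/9', '286:100/14']
218 ['252:219/30', '254:209/22', '256:122/20', '258:151/15', '260:126/6', '262:136/9', '264:132/7', '266:132/5', '268:136/7', '270:131/5', '272:130/8', '274:134/25', '276:115/21', '278:120/25', '280:121/23', '282:120/23', '284:91/10', '286:99/14']
222 ['252:182/5', '254:111/11', '256:119/8', '258:124/11', '260:131/9', '262:133/10', '264:136/11', '266:133/10', '268:136/9', '270:136/11', '272:135/10', '274:135/19', '276:111/22', '278:123/23', '280:122/23', '282:115/23', '284:95/9', '286:96/11']
226 ['252:120/10', '254:139/11', '256:135/10', '258:136/9', '260:135/7', '262:132/10', '264:137/10', '266:136/7', '268:140/13', '270:135/9', '272:136/7', '274:137/14', '276:118/24', '278:120/23', '280:122/24', '282:128/21', '284:93/10', '286:96/11']
230 ['252:163/10', '254:138/11', '256:136/9', '25
[... 1260 characters left out ...]
10', '260:140/8', '262:134/10', '264:153/12', '266:135/11', '268:139/10', '270:139/5', '272:139/10', '274:133/10', '276:132/8', '278:126/28', '280:119/25', '282:121/23', '284:121/25', '286:101/16']
254 ['252:139/67', '254:133/17', '256:133/10', '258:135/12', '260:133/6', '262:133/11', '264:127/11', '266:138/13', '268:136/11', '270:134/12', '272:142/13', '274:138/9', '276:133/9', '278:166/29', '280:114/21', '282:120/22', '284:121/22', '286:125/21']
258 ['252:190/97', '254:137/40', '256:156/7', '258:155/2', '260:109/6', '262:102/7', '264:108/9', '266:110/7', '268:120/5', '270:111/6', '272:128/16', '274:188/36', '276:191/39', '278:189/38', '280:107/20', '282:119/21', '284:123/21', '286:116/20']
```

Run:
```python
from h import *
import pickle
o,s,s2,s3=pickle.load(open('w11.pkl','rb'))
e=np.array([np.cos(-.152),np.sin(-.152),0]);n=np.array([-e[1],e[0],0]);I0=np.array([.4465,.213,.0022]);P0=np.array([.4655,.302,.0038])
def pr(S,w):
    O,A=pose(S);c=A.T@(w-O);u=np.array(S['camera_matrix'])@c/c[2];return u[:2].round(1)
for nm,p in dict(rimF=(-.0875,.1375,.022),rimR=(.0875,.1375,.022),rimFfar=(-.0875,-.1375,.022),baseF=(-.0875,.1375,0)).items(): print(nm,'side',pr(s2,I0+e*p[0]+n*p[1]+[0,0,p[2]]),'scene',pr(s3,I0+e*p[0]+n*p[1]+[0,0,p[2]]))
for nm,p in dict(topFL=(-.0475,.027,.048),topFR=(-.0475,-.027,.048),topRL=(.0475,.027,.048),handL=(0,.027,.124),handR=(0,-.027,.124),botFR=(-.0475,-.027,0)).items(): print(nm,'side',pr(s2,P0+e*p[0]+n*p[1]+[0,0,p[2]]),'scene',pr(s3,P0+e*p[0]+n*p[1]+[0,0,p[2]]))
a=cv2.imread('pics/side0.png').astype(int);b=cv2.imread('pics/side11.png').astype(int)
for x in(210,232,258,270): print(x,'before',[f'{r}:{a[r,x].mean():.0f}' for r in range(262,292,2)])
d=(np.abs(b-a).sum(2)>60).astype(np.uint8)
for r in range(212,284,3): 
    xs=np.flatnonzero(d[r,195:290])+195; print(r,xs.min() if len(xs) else None,xs.max() if len(xs) else None,len(xs))
```

```text
rimF side [272.8 281.7] scene [164.1 157.3]
rimR side [199.7 273.3] scene [206.5 132.5]
rimFfar side [285.7 233.2] scene [218.8 205.1]
baseF side [272.4 290. ] scene [165.2 162.1]
topFL side [255.2 264.9] scene [178.  147.4]
topFR side [259.  254.4] scene [188.2 156. ]
topRL side [215.9 260.6] scene [201.3 133.9]
handL side [235.7 233.3] scene [186.9 122.5]
handR side [240.5 224.2] scene [197.6 130.9]
botFR side [258.5 271.7] scene [190.  166.7]
210 before ['262:104', '264:102', '266:163', '268:193', '270:199', '272:204', '274:111', '276:116', '278:119', '280:121', '282:127', '284:138', '286:136', '288:139', '290:130']
232 before ['262:121', '264:152', '266:196', '268:194', '270:194', '272:193', '274:191', '276:164', '278:115', '280:121', '282:124', '284:107', '286:143', '288:137', '290:140']
258 before ['262:110', '264:102', '266:206', '268:199', '270:196', '272:200', '274:199', '276:200', '278:183', '280:101', '282:121', '284:118', '286:117', '288:105', '290:130']
270 before ['262:202', '264:102', '266:207', '268:200', '270:195', '272:194', '274:194', '276:197', '278:191', '280:164', '282:119', '284:117', '286:119', '288:120', '290:138']
212 240 243 4
215 240 243 4
218 240 243 4
221 240 243 4
224 240 250 6
227 237 247 10
230 237 242 6
233 234 243 5
236 240 250 5
239 233 251 15
242 233 251 12
245 233 250 17
248 234 253 20
251 223 255 23
254 220 280 36
257 218 279 24
260 224 279 21
263 216 278 25
266 216 286 61
269 217 287 56
272 203 287 52
275 223 287 39
278 248 287 18
281 200 288 10
```

The side view agrees with the prediction for a flat tray: near-wall edge at row 262 (x 230) and 264 (x 250), predicted 262.1 and about 264.3. Handing in.

```bash
python3 -c "
from bench import robot
print(robot.get_obs()['time'],robot.close_job())"
```

```text
the job is handed in; nothing more can be done
20.4167 None
```

I finished the job and handed it in at 20.4 s of the 59 s. No verdict is reported, so success rests on my own checks below.

**What I did**
- **Bottle:** I took it out of the instrument tray and stood it upright on the mat at about (0.46, 0.00), then let go.
- **Turning tray:** I pinched it across the handle's ends, along the tray's y. The task called for the 12 mm pinch, but the arm can't tilt the tool, and this grip let the tray pivot.
- **Dip:** I dipped the front 41–44° against the inside of the instrument tray's front rim, and the bur stand tumbled into the front bay.
- **Levelling:** Pad friction kept the tray tilted, so I rolled its underside back over the rim. I then set it down in the middle of the free end and released it.

**Last checks**
- **Bur stand:** in the wrist picture it lies in the front bay at the predicted rows and width, with its plain face up. I didn't see the socket face itself.
- **Tray:** it looks level and on the floor. In the side view its edge is within about 0.5 px of the prediction, and it met the floor at the expected height.
- **Bottle, stamp and can:** none of them moved (0 px shift) between the picture taken after I placed the bottle and the last one. I didn't compare against the start.

**Checks that disagreed**
- The wrist picture showed the tray 4–5 px (about 5 mm) further back than planned, because it slipped a little in the grip. That is well inside the tolerance.
- The rear wall's row in that picture was about 1.5 px off after allowing for the scale error I'd seen earlier, and the wrist rows alone hinted at about 1° of tilt. I took both as noise.
- The 12-picture viewing limit ran out during levelling, so all later checks were numerical.

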